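Draw a power module out to its service stop with a hook puller

ROBOT

A 6-joint arm with a two-finger parallel gripper is mounted at the origin on the work surface. World frame = base frame: x ahead of the robot, y to its left, z up, the work surface at z = 0. Lengths are in m, angles in rad, forces in N, time in s.
With the tool pointing down it reaches from about 0.4 to 0.825 m from the base axis. Payload 7 kg.
Tool frame: the origin (TCP) lies between the finger pads; the fingertips stand env.tips_ahead ahead of it and the grasp point (between the pads) lies 8 mm behind it (env.tips_ahead is the distance from the TCP to the fingertips, in m); z points along the fingers, y is the direction in which the jaws open and shut (so a half turn about z gives the same grasp; the last joint's range is limited). The gripper opens to 85 mm and grips with 20 to 120 N. Pads are 22 mm wide; open, the fingers measure 114 mm over their backs; the gripper's body (76 mm by 85 mm) begins 54 mm behind the grasp point. The pads swing forward as they close: fully open they stand 13 mm farther back than shut.
Start: joints at [1.496, 0.359, 0.012, 0, -1.224, -0.288], TCP at [0.24, 0.631, 0.214] pointing down, gripper open.
Joint ranges: [-3.07, 3.07], [-1.43, 2.12], [-1.02, 1.25], [-3.03, 1.67], [-3.05, -0], [-3.03, 3.03]. Speed limits (rad/s): [2.39, 2.39, 3.01, 3.14, 3.14, 3.14].

INTERFACE

Orientations are given as a unit quaternion [w, x, y, z].
In Python, from workcell import env gives the robot as it stands. The module is installed in compiled form; this text tells all that it offers. Calls block until the motion is done:
- env.movep(position, orientation): joint-space move of the TCP to a pose.
- env.movel(position, rotation=None, vel=0.15, f_stop=None): straight line of the TCP; rotation=None keeps the orientation; vel is the mean speed in m/s. With f_stop (N) it stops when the force on the tool has changed by that much, and returns True; else False.
- env.move_j(angles): joint-space move.
- env.move_gripper(opening, effort=None): opening from 0.0 (shut) to 1.0 (fully open); effort is the grip in N (None keeps the last); returns when the fingers have stopped.
- env.sleep(seconds).
- env.ik(position, orientation): joint angles nearest the present ones, or None.
- env.camera(name): name is "scene" or "top" or "wrist"; returns a dict with "frame" (480x640x3 uint8, red, green, blue), "z_map" (480x640 float32, m along the optical axis (not along the pixel's ray), 0 where there is no reading), "K" (3x3 intrinsics, pixels), "distortion" ([k1, k2, p1, p2, k3] as OpenCV has them; the pictures are not rectified), "pose" (4x4, takes a point from camera to world coordinates); the wrist camera has in their place "T_tool_cam" (4x4, takes a point from camera to tool coordinates, whose origin is the TCP and whose axes are the flange's). Camera axes: x right, y up, looking along -z (the intrinsics and any distortion apply to the point x, -y, -z); pixel columns grow to the right and rows downward; lengths in m; the calibration is good to about 2 mm. A picture is of the moment at which its call begins: read the wrist's pose just before it.
A pose or a line that the arm cannot do raises env.PlanningError and nothing moves.
- env.hand_in(): hands the job in, once; it reports no verdict.
Trained networks look in the newest picture that a camera, given by its name, has taken for a name from the list of things; names that differ only in an ending like _2 or _b are one class to them, and where a whole thing is asked for, a point or a joint stands for the part that bears it (a point fixed in the world has none). Each returns a list of dicts, best first, with "p" (0 to 1); they miss things now and then, are a little off and sometimes report something else, mostly with a low value. They report only what shows in the picture. A call takes as long as a camera call. They do not tell look-alikes from the thing itself.
- env.look_for(thing, camera): "xy" ([column, row] in pixels, amid what is visible of it).
- env.spot_point(thing, camera): "xy" ([column, row] in pixels: a listed point, or the origin of a listed thing).
Readings, each from a call of its own:
- env.current_time(): time.
- env.current_qpos(): joint angles.
- env.current_qvel(): joint speeds.
- env.current_effort(): joint torques, N m.
- env.current_tcp_pos(): TCP position.
- env.current_eef_rot(): TCP orientation.
- env.current_contact_force(): force on the tool from outside, world axes, zero at the start.
- env.current_torque(): the same for the moment, N m.
- env.current_opening(): opening from 0.0 (shut) to 1.0 (fully open).
Only numpy, scipy, OpenCV 4.12 (cv2) and the standard library are available. Lean on these libraries where they do the work, as an engineer would, in place of code of your own. Each camera call takes 0.05 s, during which the arm holds its last target.

TASK

Take the orange-handled hook puller from its rest, hook its bent tip into the red eye on the power module and gently drag the module forward along its chassis until it comes up against the two rubber buffers of the yellow stop, keeping a light steady pull on it there for about a second so that it is fully home. Then unhook and lay the puller back in its rest as you found it. Move the module only with the hook, never pull or bump it hard (well under 15 newtons), and leave the meter, jar and solder spool where they are.

Things in the scene. Friction and masses are not known exactly. Their poses are not given: they have to be found in the camera images.
- hook: Loose hook puller, 120 g. Orange handle 100 (x) x 18 (y) x 22 (z) mm, black bands; origin at the handle's centre (it balances about 10 mm ahead of it). A 6 mm round steel shaft runs on along +x to x = 130 mm, then bends square down (-z) 26 mm to a round end. It starts level in the rest, tip down, handle's centre 46 mm above the bench.
- hook_tip (a point): Centre of the rounded end of the hook's bent tip: 130 mm ahead of and 26 mm below the handle's centre. The steel goes on 3 mm below this point.
- rest: Grey tool rest fixed to the bench; origin on the bench under its centre, x along the stored hook (tip towards +x). Base 120 x 60 x 5 mm; two U saddles 10 mm thick at x = -41 and +41 mm carry the handle's underside at 35 mm height; their cheeks rise to 47 mm, 25 mm apart. Between the saddles 72 mm of handle are free to grasp from above.
- chassis: Grey open-topped chassis fixed to the bench; origin on the bench under its centre, +x towards its rear wall, -x its open front, from which the module is drawn. 250 (x) x 126 (y) mm, floor 6 mm thick, side walls 45 mm high with 114 mm between them, rear wall 70 mm high.
- module: Aluminium power module with black fins, loose, 0.4 to 0.8 kg, 100 (x) x 108 (y) x 58 (z) mm plus fins to 66 mm, standing on the chassis floor between its walls (3 mm clearance each side), turned as the chassis. Origin under its centre; front face at its x = -50 mm. 40 to 90 mm free travel towards -x. It slides with friction of a few newtons and stays where it is left.
- eye (a point): Centre of the hole in the module's red eye: a level ring of 6 mm round bar, hole 18 mm across with vertical axis, 30 mm outside; 30 mm ahead (-x of the module) of the module's front face, 39 mm above its underside, 45 mm above the bench. Axes are the module's.
- module_face (a point): Foot of the middle of the module's front face (module x = -50 mm, underside height).
- stop_bar: Yellow stop fixed in the chassis, turned as it. Two posts, 16 (x) x 24 (y) x 52 (z) mm, 64 mm apart; eye and hook shaft pass between. Origin midway on the chassis floor, in the plane of their rear (+x) faces. From each an 18 mm magenta buffer sticks out towards +x (rigid), both equally far: 3 to 17 mm, set anew each time and not measured; they stop the module's front face. Post tops 61 mm above the bench.
- meter: Bystander: black multimeter lying flat, 130 x 75 x 32 mm, origin under its centre.
- jar: Bystander: closed white flux jar, 50 mm across, 60 mm tall, origin under its centre.
- spool: Bystander: steel-grey solder spool standing on end, 60 mm across, 50 mm tall, origin under its centre.
Not all that is in view belongs to the job. Several things look just like the rest: the one meant starts farthest from the robot's base. Of the things shaped like the hook, the orange one is meant.

How it is judged:
By the outcome, as a careful person would: the job done as asked, in the order asked, and still so for the second after the job is handed in, with the robot touching nothing.
It also fails if it takes over 69 s, if anything falls off the work surface, if the arm or the gripper's body presses on something with over 40 N, if the wrist force passes 120 N, or if a joint passes its speed limit or range.

## Working session

There is one attempt and no reset: what is moved stays moved. The work goes in short steps, each a Python script; the robot and the scene stay as the last script left them, time stands still between calls to the robot, and variables do not carry over. Pictures are saved under pics/ and viewed, and the job is handed in when it is done.

```bash
mkdir -p pics; ls
cat > h.py <<'E'
import numpy as np, cv2
from workcell import env
def shot(cam,name):
    c=env.camera(cam); cv2.imwrite(f'pics/{name}.png',c['frame'][:,:,::-1]); np.savez(f'pics/{name}.npz',**{k:v for k,v in c.items()}); return c
def load(name): return dict(np.load(f'pics/{name}.npz'))
def ray(c,xy,pose=None):
    P=c['pose'] if pose is None else pose
    u=cv2.undistortPoints(np.array([[xy]],float),c['K'],c['distortion'])[0,0]
    d=P[:3,:3]@np.array([u[0],-u[1],-1.0]); return P[:3,3],d
def atz(c,xy,z,pose=None):
    o,d=ray(c,xy,pose); return o+d*(z-o[2])/d[2]
def dep(c,xy,pose=None):
    o,d=ray(c,xy,pose); z=c['z_map'][int(round(xy[1])),int(round(xy[0]))]; return o+d*z
def proj(c,p,pose=None):
    P=c['pose'] if pose is None else pose
    q=P[:3,:3].T@(np.asarray(p)-P[:3,3]); 
    return cv2.projectPoints(np.array([[q[0],-q[1],-q[2]]]),np.zeros(3),np.zeros(3),c['K'],c['distortion'])[0][0,0]
E
python3 - <<'E'
from h import *
print(env.current_time(),env.tips_ahead,env.current_eef_rot())
for cam in ['scene','top','wrist']:
    c=shot(cam,cam+'0')
    if cam!='wrist': print(cam,c['pose'].round(3).tolist())
    for t in ['hook','hook_tip','rest','chassis','module','eye','module_face','stop_bar','meter','jar','spool']:
        s=env.spot_point(t,cam)
        print(t,[(np.round(a['xy']).tolist(),round(a['p'],2)) for a in s])
print(env.current_time())
E
```

```text
pics
0.0 0.011 [ 8.73715924e-04  9.83582661e-01 -1.80456032e-01 -7.96943885e-05]
scene [[0.346, -0.773, 0.531, 1.419], [0.938, 0.281, -0.202, -0.39], [0.007, 0.568, 0.823, 1.355], [0.0, 0.0, 0.0, 1.0]]
hook [([180.0, 290.0], 0.85), ([232.0, 226.0], 0.61)]
hook_tip [([151.0, 251.0], 0.84), ([260.0, 272.0], 0.54)]
rest [([237.0, 238.0], 0.75), ([284.0, 213.0], 0.63)]
chassis [([388.0, 278.0], 0.7), ([382.0, 262.0], 0.61)]
module [([397.0, 294.0], 0.94)]
eye [([384.0, 263.0], 0.71)]
module_face [([382.0, 276.0], 0.89)]
stop_bar [([370.0, 255.0], 0.7)]
meter [([424.0, 186.0], 0.58)]
jar [([466.0, 248.0], 0.71)]
spool [([276.0, 314.0], 0.67)]
top [[-0.02, 0.997, -0.074, 0.507], [-1.0, -0.021, -0.009, -0.079], [-0.01, 0.074, 0.997, 1.296], [0.0, 0.0, 0.0, 1.0]]
hook [([411.0, 292.0], 0.58)]
hook_tip [([396.0, 245.0], 0.64), ([282.0, 205.0], 0.59), ([488.0, 298.0], 0.56)]
rest [([404.0, 290.0], 0.98), ([348.0, 311.0], 0.65)]
chassis [([280.0, 202.0], 0.92)]
module [([277.0, 179.0], 0.94), ([408.0, 292.0], 0.3)]
eye [([277.0, 208.0], 0.83)]
module_face [([279.0, 202.0], 0.82), ([410.0, 290.0], 0.39)]
stop_bar [([283.0, 226.0], 0.66), ([394.0, 245.0], 0.36)]
meter [([199.0, 297.0], 0.86)]
jar [([192.0, 212.0], 0.69)]
spool [([386.0, 197.0], 0.64)]
hook []
hook_tip []
rest []
chassis []
module []
eye []
module_face []
stop_bar []
meter []
jar []
spool []
1.8
```

View pics/top0.png

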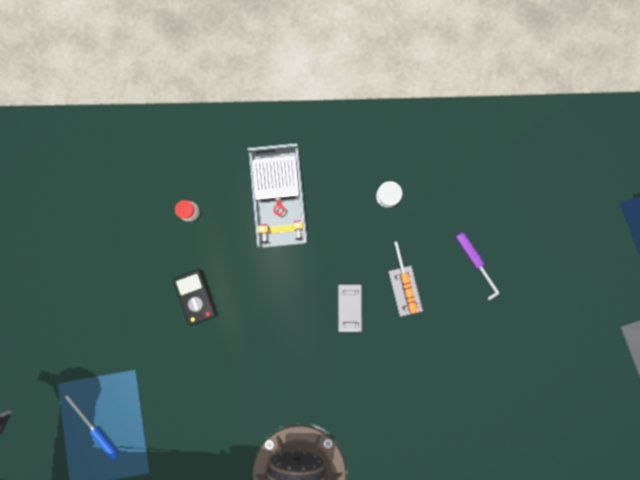

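View pics/scene0.png

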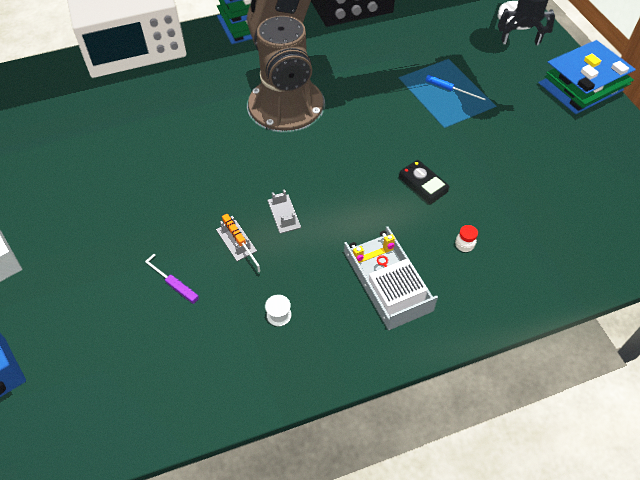

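Run:
```python
import cv2
a=cv2.imread('pics/top0.png')
cv2.imwrite('pics/top0c.png',cv2.resize(a[150:350,150:550-34],None,fx=2.1,fy=2.1,interpolation=cv2.INTER_CUBIC))
cv2.imwrite('pics/top0r.png',cv2.resize(a[225:340,310:510],None,fx=4,fy=4,interpolation=cv2.INTER_CUBIC))
```

```text
(no output)
```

View pics/top0r.png

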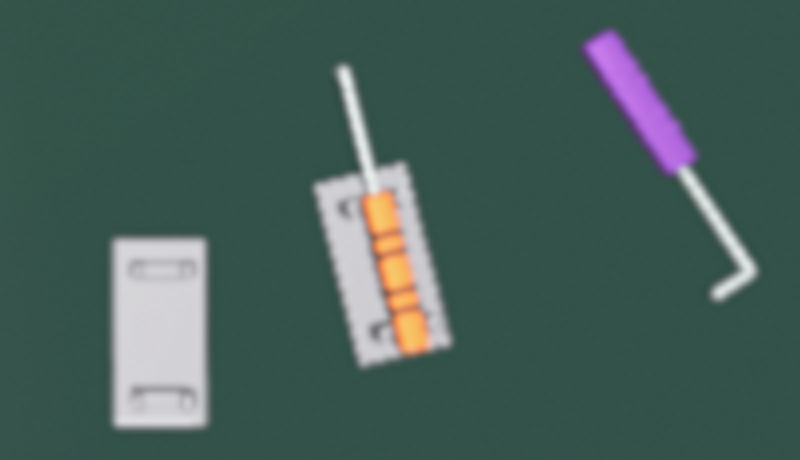

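Top view: two rests. One is at (404,290) and carries the orange hook with its tip at (397,243). The other, empty, is at (349,309). The base is near (300,475), so the rest with the orange hook is the farther one and fits the description. The purple hook at (477,265) is a look-alike. The chassis is at (278,195), with the eye at (280,209) and the yellow stop at (282,229).

Run:
```python
from h import *
def seg(c,lo,hi,box):
    hsv=cv2.cvtColor(c['frame'],cv2.COLOR_RGB2HSV); m=cv2.inRange(hsv,lo,hi)
    n=np.zeros_like(m);x0,y0,x1,y1=box;n[y0:y1,x0:x1]=m[y0:y1,x0:x1];return n
t=load('top0');s=load('scene0')
print(t['K'],t['distortion'],s['K'])
for c,box,z in((t,(385,255,430,325),.054),(s,(210,205,265,280),.054)):
    m=seg(c,(8,120,120),(22,255,255),box); ys,xs=np.nonzero(m)
    P=np.array([atz(c,(x,y),z)[:2] for x,y in zip(xs,ys)])
    r=cv2.minAreaRect((P*1000).astype(np.float32)); mu=P.mean(0); w,v=np.linalg.eigh(np.cov(P.T))
    print('orange',len(xs),mu,np.degrees(np.arctan2(v[1,1],v[0,1])),r)
for c,box in((t,(265,195,295,222)),(s,(370,250,395,270))):
    m=seg(c,(0,120,100),(7,255,255),box)|seg(c,(172,120,100),(180,255,255),box); ys,xs=np.nonzero(m)
    print('red',len(xs),xs.min(),xs.max(),ys.min(),ys.max(),atz(c,(xs.mean(),ys.mean()),.045),)
for n,z in(('rest',.0),('hook',.046),('hook_tip',.02),('module',.006),('eye',.045),('module_face',.006),('stop_bar',.006),('chassis',0),('jar',0),('spool',0),('meter',0)):
  for cam,c in(('top',t),('scene',s)):
    pass
pts={'rest':((404,290),(237,238),0),'hook':((411,292),(232,226),.046),'tip':((396,245),(260,272),.02),'eye':((277,208),(384,263),.045),'module':((277,179),(397,294),.006),'stop':((283,226),(370,255),.006),'chassis':((280,202),(388,278),0),'spool':((386,197),(276,314),0),'jar':((192,212),(466,248),0),'meter':((199,297),(424,186),0),'rest2':((348,311),(284,213),0)}
for k,(a,b,z) in pts.items(): print(k,atz(t,a,z).round(3),atz(s,b,z).round(3))
```

```text
[[491.81546817   0.         320.5670811 ]
 [  0.         491.81546817 234.6228699 ]
 [  0.           0.           1.        ]] [0.02417811 0.         0.         0.         0.        ] [[624.30733093   0.         328.2773988 ]
 [  0.         624.30733093 242.51264315]
 [  0.           0.           1.        ]]
orange 278 [ 0.44885915 -0.28463527] -167.58219726345126 ((448.8432922363281, -284.9256896972656), (99.6541748046875, 18.26897621154785), 12.112198829650879)
orange 234 [ 0.45661764 -0.28520849] -168.73815998098863 ((454.89544677734375, -286.0053405761719), (110.85836791992188, 22.236351013183594), 12.203597068786621)
red 53 274 283 200 214 [0.67254685 0.03848    0.045     ]
red 68 377 387 255 266 [0.67054379 0.03954461 0.045     ]
rest [ 0.454 -0.283  0.   ] [ 0.447 -0.28   0.   ]
hook [ 0.45  -0.293  0.046] [ 0.439 -0.285  0.046]
tip [ 0.571 -0.263  0.02 ] [ 0.583 -0.255  0.02 ]
eye [0.671 0.042 0.045] [0.679 0.041 0.045]
module [0.754 0.045 0.006] [0.752 0.048 0.006]
stop [0.628 0.031 0.006] [0.622 0.029 0.006]
chassis [0.693 0.039 0.   ] [0.699 0.048 0.   ]
spool [ 0.7   -0.243  0.   ] [ 0.699 -0.251  0.   ]
jar [0.671 0.273 0.   ] [0.684 0.278 0.   ]
meter [0.447 0.254 0.   ] [0.454 0.264 0.   ]
rest2 [ 0.402 -0.135  0.   ] [ 0.411 -0.137  0.   ]
```

View pics/top0c.png

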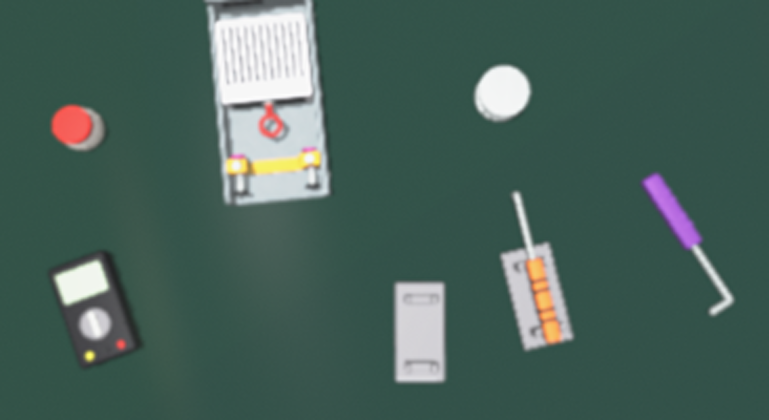

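```bash
cat >> h.py <<'E'
from scipy.spatial.transform import Rotation as Ro
def Rm(yaw): 
    c,s=np.cos(yaw),np.sin(yaw); return np.array([[c,s,0],[s,-c,0],[0,0,-1.]])
def quat(yaw):
    q=Ro.from_matrix(Rm(yaw)).as_quat(); return np.array([q[3],q[0],q[1],q[2]])
def tcpT():
    p=env.current_tcp_pos();w=env.current_eef_rot();T=np.eye(4);T[:3,:3]=Ro.from_quat([w[1],w[2],w[3],w[0]]).as_matrix();T[:3,3]=p;return T
def wshot(name):
    T=tcpT(); c=env.camera('wrist'); c['pose']=T@c['T_tool_cam']
    cv2.imwrite(f'pics/{name}.png',c['frame'][:,:,::-1]); np.savez(f'pics/{name}.npz',**c); return c
E
python3 - <<'E'
from h import *
c=load('wrist0'); print(c['T_tool_cam'].round(3).tolist(),c['K'].round(1).tolist(),c['distortion'])
for p,y in [((.449,-.285,.038),12.1),((.459,-.285,.2),12.1),((.55,.03,.05),5),((.46,.03,.05),5),((.55,.03,.05),4),((.6,.03,.25),4),((.66,.03,.25),4)]:
    q=env.ik(p,quat(np.radians(y))); print(p,y,None if q is None else np.round(q,2))
E
```

```text
[[0.001, 0.952, 0.307, 0.079], [1.0, -0.0, -0.001, 0.0], [-0.001, 0.307, -0.952, -0.159], [0.0, 0.0, 0.0, 1.0]] [[337.7, 0.0, 326.8], [0.0, 337.7, 237.4], [0.0, 0.0, 1.0]] [-0.03662394  0.          0.          0.          0.        ]
(0.449, -0.285, 0.038) 12.1 [-0.2   0.31 -0.52  0.   -0.74  1.98]
(0.459, -0.285, 0.2) 12.1 [-0.19  0.15 -0.31  0.   -1.12  1.97]
(0.55, 0.03, 0.05) 5 [ 0.41  0.32 -0.47  0.   -0.78  1.25]
(0.46, 0.03, 0.05) 5 [ 0.49  0.19 -0.66  0.   -0.72  1.16]
(0.55, 0.03, 0.05) 4 [ 0.41  0.32 -0.47  0.   -0.78  1.23]
(0.6, 0.03, 0.25) 4 [ 0.37  0.22 -0.1   0.   -1.25  1.27]
(0.66, 0.03, 0.25) 4 [ 0.34  0.32  0.03  0.   -1.29  1.3 ]
```

Run:
```python
from h import *
env.movep([.65,.035,.2],quat(np.radians(4))); c=wshot('w1'); print(env.current_time())
for t in ['eye','stop_bar','module_face','chassis','module']:
    for a in env.spot_point(t,'wrist'): print(t,a, atz(c,a['xy'],{'eye':.045,'chassis':0}.get(t,.006)).round(4))
env.movep([.44,-.285,.2],quat(np.radians(12.1))); c=wshot('w2'); print(env.current_time())
for t in ['hook','hook_tip','rest']:
    for a in env.spot_point(t,'wrist'): print(t,a, atz(c,a['xy'],{'hook':.046,'rest':0}.get(t,.02)).round(4))
```

```text
4.4167
eye {'xy': [323.3, 196.3], 'p': 0.65} [0.6675 0.0399 0.045 ]
stop_bar {'xy': [324.8, 225.0], 'p': 0.62} [0.6285 0.036  0.006 ]
module_face {'xy': [585.8, 177.7], 'p': 0.48} [ 0.7007 -0.2374  0.006 ]
chassis {'xy': [320.2, 157.4], 'p': 0.62} [0.6994 0.0457 0.    ]
chassis {'xy': [322.3, 106.4], 'p': 0.3} [0.7494 0.0469 0.    ]
module {'xy': [322.4, 109.6], 'p': 0.92} [0.746  0.0465 0.006 ]
module {'xy': [141.0, 347.4], 'p': 0.3} [0.4542 0.254  0.006 ]
module {'xy': [559.1, 368.4], 'p': 0.16} [ 0.4583 -0.2795  0.006 ]
6.1417
hook {'xy': [331.0, 208.4], 'p': 0.87} [ 0.4477 -0.2876  0.046 ]
hook_tip {'xy': [327.7, 61.1], 'p': 0.77} [ 0.5756 -0.2569  0.02  ]
hook_tip {'xy': [508.5, 253.7], 'p': 0.59} [ 0.4337 -0.4883  0.02  ]
rest {'xy': [330.3, 196.4], 'p': 0.88} [ 0.4502 -0.2869  0.    ]
rest {'xy': [194.2, 204.2], 'p': 0.87} [ 0.4109 -0.1438  0.    ]
```

View pics/w1.png

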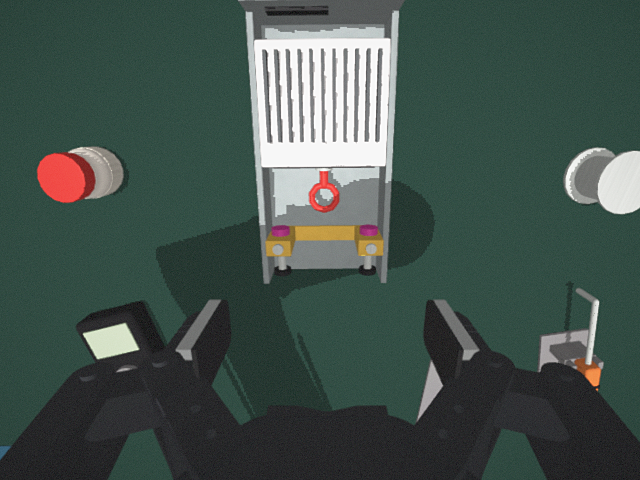

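View pics/w2.png

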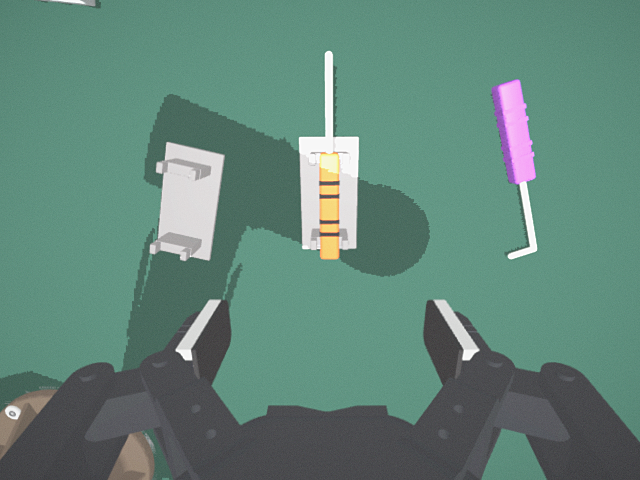

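Run:
```python
from h import *
def seg(c,lo,hi,box):
    hsv=cv2.cvtColor(c['frame'],cv2.COLOR_RGB2HSV); m=cv2.inRange(hsv,lo,hi)
    n=np.zeros_like(m);x0,y0,x1,y1=box;n[y0:y1,x0:x1]=m[y0:y1,x0:x1];return n
c=load('w2')
m=seg(c,(8,90,120),(24,255,255),(310,145,350,265)); ys,xs=np.nonzero(m)
for z in(.057,.046):
    P=np.array([atz(c,(x,y),z)[:2] for x,y in zip(xs,ys)]); print(z,cv2.minAreaRect((P*1000).astype(np.float32)))
print('depth handle',dep(c,(330,205)),dep(c,(329,170)),dep(c,(329,245)))
print('shaft',[atz(c,p,.046) for p in((328.5,55),(329.5,140))])
c=load('w1')
m=seg(c,(0,120,80),(6,255,255),(300,165,350,220))|seg(c,(174,120,80),(180,255,255),(300,165,350,220))
cnt,_=cv2.findContours(m,cv2.RETR_CCOMP,cv2.CHAIN_APPROX_NONE)
for k in cnt:
    if len(k)>15:
        P=np.array([atz(c,p[0].astype(float),.045)[:2] for p in k]);print('ring',len(k),cv2.minEnclosingCircle((P*1000).astype(np.float32)),cv2.fitEllipse((P*1000).astype(np.float32)))
for n,pts,z in(('modfrontTop',((263,166),(386,166)),.064),('wallL top',((248,12),(264,282)),.045),('wallR top',((397,12),(385,282)),.045),('magenta top',((281,230.5),(370,230)),.055),('posttop',((267,237.5),(383,237)),.061),('posttopfront',((267,256),(383,256)),.061)):
    A,B=[atz(c,p,z) for p in pts]; print(n,A.round(4),B.round(4),np.degrees(np.arctan2(*(B-A)[:2][::-1])),[dep(c,p)[2].round(3) for p in pts])
cv2.imwrite('pics/w1c.png',cv2.resize(c['frame'][150:290,240:410,::-1],None,fx=4,fy=4,interpolation=cv2.INTER_CUBIC))
```

```text
0.057 ((450.6627197265625, -285.2408447265625), (99.0369873046875, 18.203702926635742), 12.495088577270508)
0.046 ((448.2286376953125, -285.866455078125), (102.64247131347656, 18.866411209106445), 12.495075225830078)
depth handle [ 0.45290424 -0.28540018  0.05607564] [ 0.48377802 -0.2777416   0.05701628] [ 0.41513217 -0.29267446  0.05690848]
shaft [array([ 0.57587333, -0.2573796 ,  0.046     ]), array([ 0.50860317, -0.27288655,  0.046     ])]
ring 109 ((671.7943725585938, 39.984619140625), 19.506010055541992) ((669.5034790039062, 39.83526611328125), (26.448280334472656, 36.753108978271484), 94.3998031616211)
ring 55 ((666.8902587890625, 39.3899040222168), 9.738877296447754) ((667.031005859375, 39.47628402709961), (18.000370025634766, 18.580810546875), 23.97606658935547)
modfrontTop [0.6939 0.0937 0.064 ] [ 0.7014 -0.0121  0.064 ] -85.9357377857197 [np.float64(0.062), np.float64(0.044)]
wallL top [0.8155 0.1117 0.045 ] [0.5748 0.0944 0.045 ] -175.89562096027575 [np.float64(0.045), np.float64(0.043)]
wallR top [ 0.8242 -0.0097  0.045 ] [ 0.5835 -0.0291  0.045 ] -175.39537563075228 [np.float64(0.045), np.float64(0.044)]
magenta top [0.6341 0.0774 0.055 ] [ 0.6405 -0.006   0.055 ] -85.6066856324039 [np.float64(0.044), np.float64(0.045)]
posttop [0.6283 0.0895 0.061 ] [ 0.6364 -0.0179  0.061 ] -85.68428768718597 [np.float64(0.049), np.float64(0.043)]
posttopfront [0.6099 0.0892 0.061 ] [ 0.6176 -0.0202  0.061 ] -85.94648604886623 [np.float64(0.059), np.float64(0.045)]
```

View pics/w1c.png

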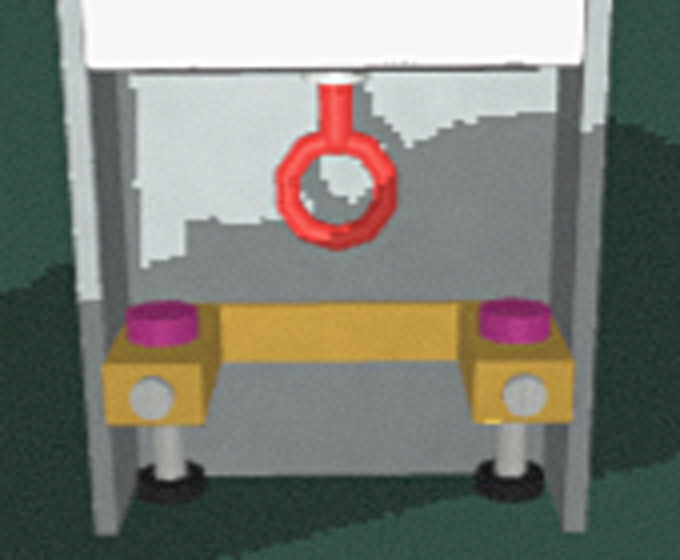

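Run:
```python
from h import *
c=load('w1')
print('crossbar z',[dep(c,(x,y))[2].round(4) for x,y in((310,232),(325,233),(340,233),(325,237))],'post',dep(c,(281,243))[2],dep(c,(370,243))[2], 'floor',dep(c,(325,255))[2])
yaw=np.radians(12.4);u=np.array([np.cos(yaw),np.sin(yaw)])
g=np.array([.4497,-.2854])+.010*u
env.movep([*g,.11],quat(yaw))
f0=env.current_contact_force()
print(env.movel([*g,.038],vel=.1,f_stop=8), env.current_tcp_pos())
env.move_gripper(0.0,60); print('open',env.current_opening(),env.current_contact_force()-f0)
wshot('w3');print(env.current_time())
```

```text
crossbar z [np.float64(0.0088), np.float64(0.0089), np.float64(0.0093), np.float64(0.0094)] post 0.05755310859665719 0.05725882173369112 floor 0.0068334231564137204
False [ 0.46011171 -0.28348978  0.03883698]
open 0.17214114061236271 [-1.1475193   2.73309249  5.26341985]
8.3417
```

View pics/w3.png

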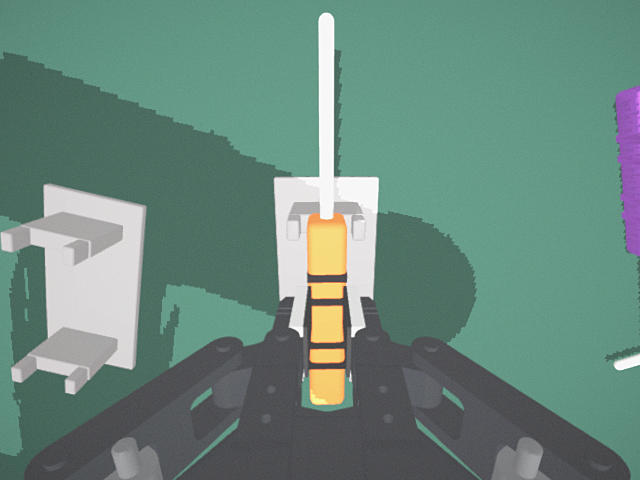

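```bash
python3 - <<'E'
from h import *
p=env.current_tcp_pos(); q=env.current_eef_rot(); np.savez('grasp.npz',p=p,q=q,j=env.current_qpos()); print(p,q)
env.movel([p[0],p[1],.15],vel=.1); print(env.current_contact_force())
yaw=np.radians(4.3);u=np.array([np.cos(yaw),np.sin(yaw)])
t=np.array([.6675,.0397])-.119*u
env.movep([*t,.15],quat(yaw)); env.movel([*t,.092],vel=.15)
wshot('w4');shot('top','top4');shot('scene','scene4');print(env.current_tcp_pos(),env.current_contact_force(),env.current_opening(),env.current_time())
E
python3 - <<'E'
import cv2
a=cv2.imread('pics/scene4.png')
cv2.imwrite('pics/scene4c.png',cv2.resize(a[180:340,300:500],None,fx=4,fy=3.75,interpolation=cv2.INTER_CUBIC))
E
```

```text
[ 0.45954609 -0.28326171  0.03834518] [5.41614830e-05 9.94144565e-01 1.08058186e-01 9.81590548e-05]
[-0.50622868 -0.4053259  -0.59803907]
[0.54974568 0.03076767 0.09328156] [ 0.28027284  0.23676361 -1.47700421] 0.16432204282187413 11.5333
```

View pics/w4.png

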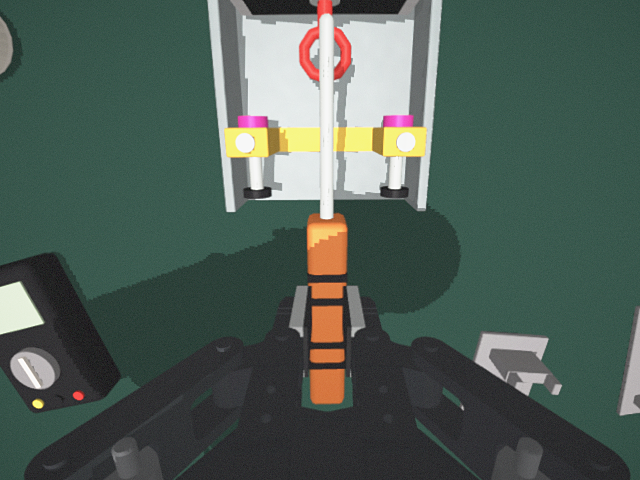

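View pics/scene4c.png

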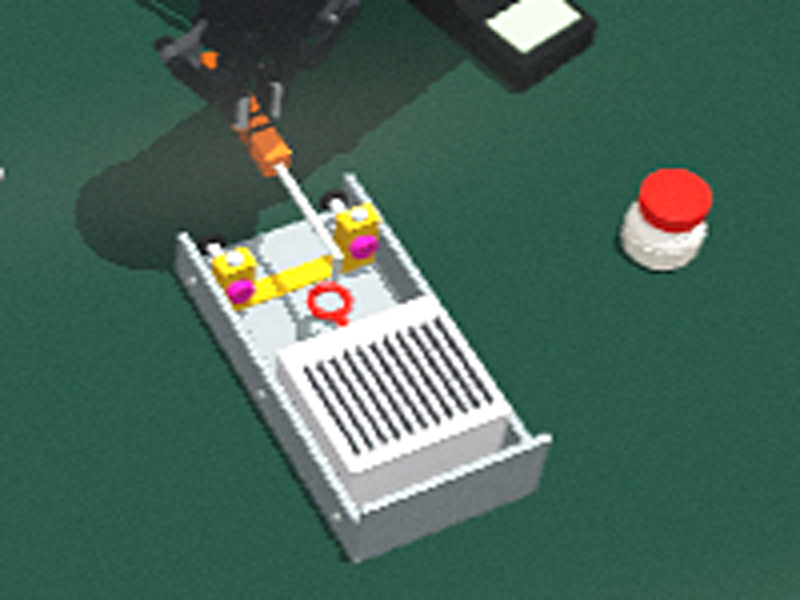

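Run:
```python
from h import *
yaw=np.radians(4.3);u=np.array([np.cos(yaw),np.sin(yaw)]);n=np.array([-u[1],u[0]])
c=load('w4')
A=atz(c,(326,14),.104); 
m=c['frame'].astype(int); 
E=atz(c,(325.3,53),.045)
print('shaft end',A.round(4),'ring',E.round(4),'tipctr-eye along/lat',(A[:2]-.003*u-E[:2])@u,(A[:2]-E[:2])@n)
print('shaft line',atz(c,(327,210),.101),dep(c,(326,100)),dep(c,(326,30)))
print(env.spot_point('hook_tip','wrist'),env.spot_point('eye','wrist'))
s=load('scene4')
for nm,xy,z in (('ring',(300+330/4,180+302/3.75),.045),('bend',(300+340/4,180+258/3.75),.104),):print(nm,atz(s,xy,z))
t=load('top4');cv2.imwrite('pics/t4c.png',cv2.resize(t['frame'][150:270,220:360,::-1],None,fx=5,fy=5,interpolation=cv2.INTER_CUBIC))
cv2.imwrite('pics/s4c.png',cv2.resize(s['frame'][225:275,350:410,::-1],None,fx=12,fy=12,interpolation=cv2.INTER_CUBIC))
cv2.imwrite('pics/w4c.png',cv2.resize(c['frame'][0:100,270:380,::-1],None,fx=6,fy=6,interpolation=cv2.INTER_CUBIC))
```

```text
shaft end [0.6697 0.0392 0.104 ] ring [0.6675 0.0395 0.045 ] tipctr-eye along/lat -0.0007773299824875977 -0.0004191565563210443
shaft line [0.592162   0.03298769 0.101     ] [0.63888068 0.03691911 0.10183777] [0.66462619 0.03883466 0.10238665]
[{'xy': [326.7, 39.0], 'p': 0.76}] [{'xy': [320.2, 52.0], 'p': 0.74}]
ring [0.67065811 0.04033643 0.045     ]
bend [0.67521426 0.0399689  0.104     ]
```

View pics/s4c.png

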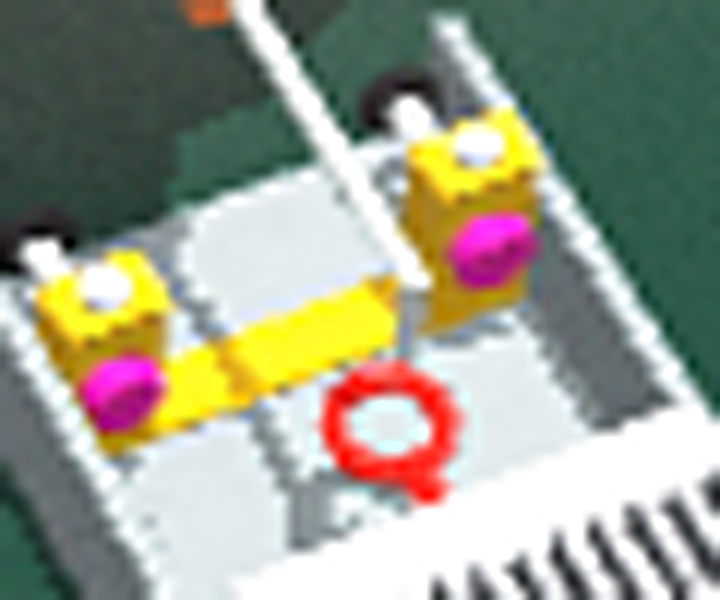

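View pics/w4c.png

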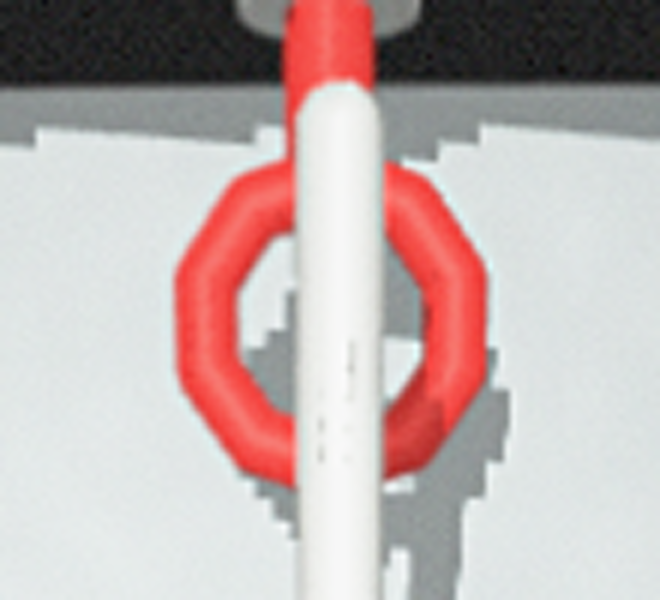

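View pics/t4c.png

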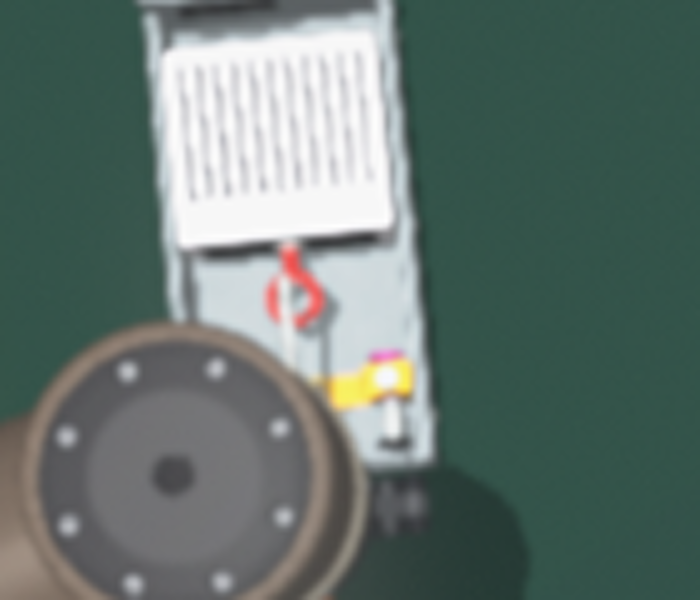

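Run:
```python
from h import *
p=env.current_tcp_pos()
print(env.current_contact_force())
yaw=np.radians(4.3);u=np.array([np.cos(yaw),np.sin(yaw)])
t=np.array([.6675,.0397])-.119*u+.0005*u
print(env.movel([*t,.047],vel=.05,f_stop=3),env.current_tcp_pos(),env.current_contact_force())
wshot('w5');shot('scene','s5');c=load('s5');cv2.imwrite('pics/s5c.png',cv2.resize(c['frame'][225:275,350:410,::-1],None,fx=12,fy=12,interpolation=cv2.INTER_CUBIC));print(env.current_time())
```

```text
[-0.2003101   0.35148921 -1.62234653]
False [0.54959141 0.0309029  0.04729013] [ 0.66682409 -0.1720432  -0.84538217]
12.7833
```

View pics/w5.png

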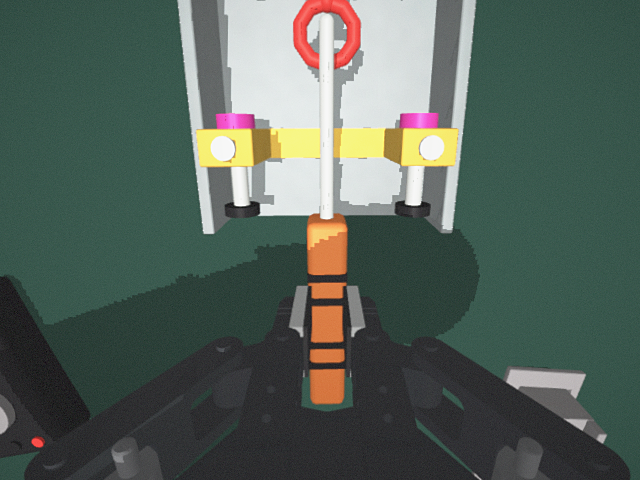

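View pics/s5c.png

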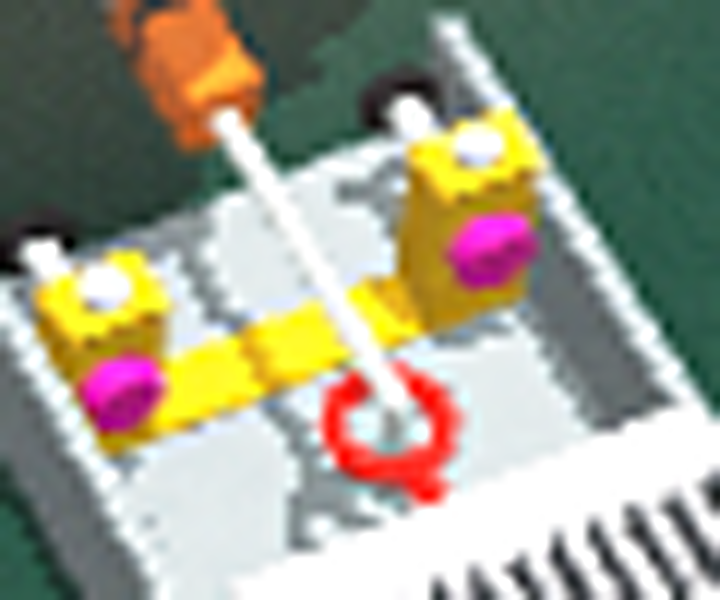

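```bash
cat >> h.py <<'E'
YC=np.radians(4.3);UC=np.array([np.cos(YC),np.sin(YC)])
def fu(): return env.current_contact_force()[:2]@UC
E
python3 - <<'E'
from h import *
p0=np.array(env.current_tcp_pos()); b=fu(); print('base',b)
cmd=np.array([.6680,.0397])-.119*UC
d=0
for st in [.004]*8:
    d+=st; r=env.movel([*(cmd-d*UC),.047],vel=.02,f_stop=6)
    p=env.current_tcp_pos(); print(round(d,4),r,'trav',round((p0[:2]-p[:2])@UC*1000,2),'F',round(fu()-b,2),env.current_contact_force().round(2),round(env.current_time(),2))
    if r: break
wshot('w6')
E
```

```text
base -0.05643955391091522
0.004 False trav 4.41 F 0.76 [ 0.69  0.26 -0.7 ] 13.13
0.008 False trav 8.06 F 1.04 [ 0.92  0.92 -1.49] 13.48
0.012 False trav 12.1 F 4.27 [ 4.22  0.11 -1.8 ] 13.83
0.016 False trav 16.7 F 2.03 [ 1.94  0.56 -1.4 ] 14.18
0.02 False trav 20.72 F 2.09 [ 2.08 -0.61 -0.96] 14.53
0.024 False trav 24.72 F 2.75 [ 2.67  0.36 -1.17] 14.88
0.028 False trav 28.71 F 1.69 [ 1.59  0.57 -1.28] 15.23
0.032 False trav 32.71 F 2.22 [ 2.07  1.34 -1.79] 15.58
```

View pics/w6.png

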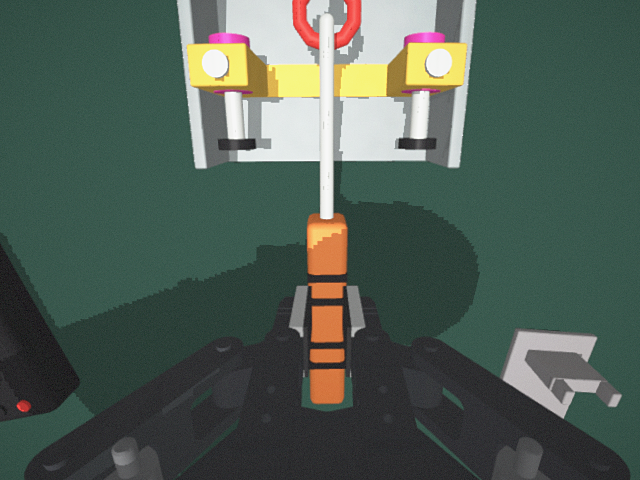

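Run:
```python
from h import *
p0=np.array([0.54959141,0.0309029]); b=-.06
cmd=np.array([.6680,.0397])-.119*UC
d=.032
while d<.1:
    st=.004 if d<.048 else .002
    d+=st; r=env.movel([*(cmd-d*UC),.047],vel=.02 if d<.05 else .012,f_stop=4)
    p=env.current_tcp_pos(); F=fu()-b; print(round(d,4),r,'trav',round((p0-p[:2])@UC*1000,2),'F',round(F,2),env.current_contact_force().round(2),round(env.current_time(),2))
    if r or F>6: break
wshot('w7');shot('scene','s7');c=load('s7');cv2.imwrite('pics/s7c.png',cv2.resize(c['frame'][215:300,340:430,::-1],None,fx=8,fy=7,interpolation=cv2.INTER_CUBIC))
print(fu()-b,env.current_time())
```

```text
0.036 False trav 36.6 F 2.37 [ 2.33 -0.24 -0.78] 15.98
0.04 False trav 40.68 F 1.45 [ 1.4  -0.07 -1.27] 16.33
0.044 False trav 44.65 F 1.93 [ 1.84  0.36 -2.09] 16.68
0.048 False trav 48.68 F 2.44 [ 2.34  0.6  -0.72] 17.03
0.05 False trav 50.33 F 2.91 [ 2.81  0.58 -1.25] 17.35
0.052 False trav 52.46 F 2.58 [ 2.55 -0.25 -2.16] 17.67
0.054 False trav 54.45 F 2.23 [ 2.15  0.36 -1.53] 17.98
0.056 False trav 56.51 F 3.56 [ 3.45  0.85 -1.27] 18.3
0.058 False trav 58.49 F 3.4 [ 3.32  0.39 -1.64] 18.62
0.06 False trav 60.46 F 2.97 [ 2.95 -0.36 -1.42] 18.93
0.062 False trav 62.48 F 2.25 [ 2.17  0.38 -2.24] 19.25
0.064 False trav 64.48 F 2.38 [ 2.3   0.32 -2.11] 19.57
0.066 False trav 66.46 F 2.29 [ 2.17  0.92 -1.1 ] 19.88
0.068 False trav 68.49 F 3.49 [ 3.37  0.9  -1.49] 20.2
0.07 False trav 69.93 F 4.13 [ 4.04  0.52 -1.7 ] 20.52
0.072 True trav 69.68 F 2.2 [ 2.15  0.   -1.61] 20.73
2.5852724746509215 20.825
```

View pics/w7.png

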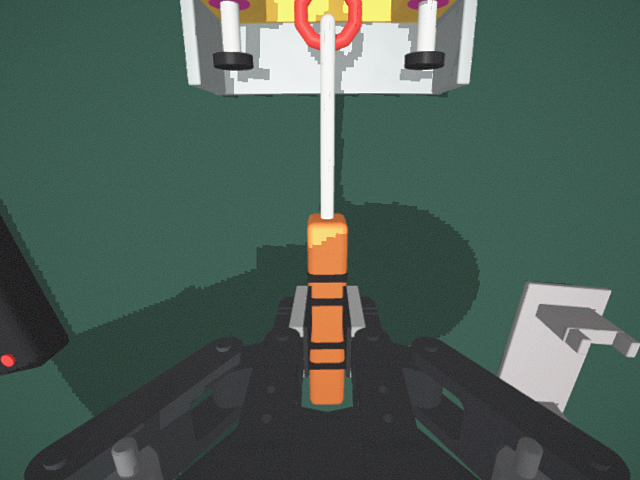

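View pics/s7c.png

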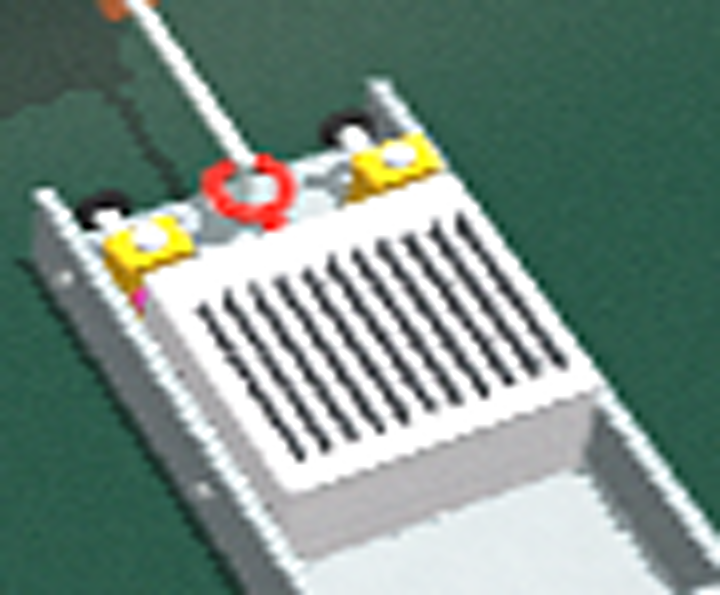

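Run:
```python
from h import *
p0=np.array([0.54959141,0.0309029]); b=-.06
cmd=np.array([.6680,.0397])-.119*UC
def st(): 
    F=[]
    for _ in range(5): F.append(fu()-b); env.sleep(.01)
    return np.mean(F),(p0-env.current_tcp_pos()[:2])@UC*1000
print('start',st())
d=.0690;hold=0
while d<.078:
    r=env.movel([*(cmd-d*UC),.047],vel=.01,f_stop=5)
    F,t=st(); print(round(d,4),r,round(F,2),round(t,2),round(env.current_time(),2))
    if F>5.5 or r: break
    d+=.0004
T=env.current_time()
while env.current_time()-T<1.3:
    env.sleep(.1); print(np.round(st(),2))
```

```text
start (np.float64(1.8319180526064003), np.float64(69.62482925477825))
0.069 False 1.33 69.64 21.16
0.0694 False 1.38 69.66 21.45
0.0698 False 3.29 69.75 21.74
0.0702 False 4.91 69.85 22.03
0.0706 False 6.23 69.9 22.32
[ 5.69 69.86]
[ 5.98 69.88]
[ 6.03 69.87]
[ 5.84 69.88]
[ 6.13 69.87]
[ 6.05 69.88]
[ 5.55 69.88]
[ 6.19 69.86]
[ 6.14 69.87]
[ 6.11 69.89]
```

Run:
```python
from h import *
b=-.06; cmd=np.array([.6680,.0397])-.119*UC
print(env.movel([*(cmd-.0642*UC),.047],vel=.02),fu()-b,env.current_tcp_pos())
p=cmd-.0642*UC
f=env.current_contact_force();r=env.movel([*p,.075],vel=.04,f_stop=3);print(r,env.current_contact_force()-f)
shot('scene','s8a')
if not r: env.movel([*p,.15],vel=.15)
wshot('w8');shot('scene','s8');c=load('s8');cv2.imwrite('pics/s8c.png',cv2.resize(c['frame'][215:300,340:430,::-1],None,fx=8,fy=7,interpolation=cv2.INTER_CUBIC));print(env.current_time(),env.current_opening())
```

```text
False -0.46102173785446615 [0.4847235  0.02567938 0.0466814 ]
False [ 0.54003257 -0.85765093 -0.73357643]
25.8583 0.16779440971615922
```

View pics/w8.png

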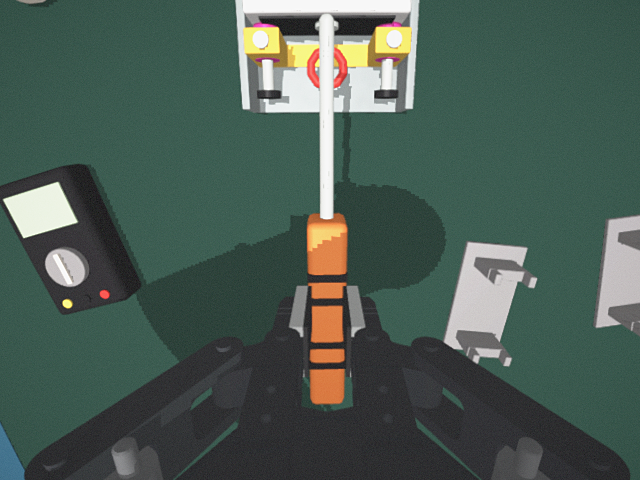

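View pics/s8c.png

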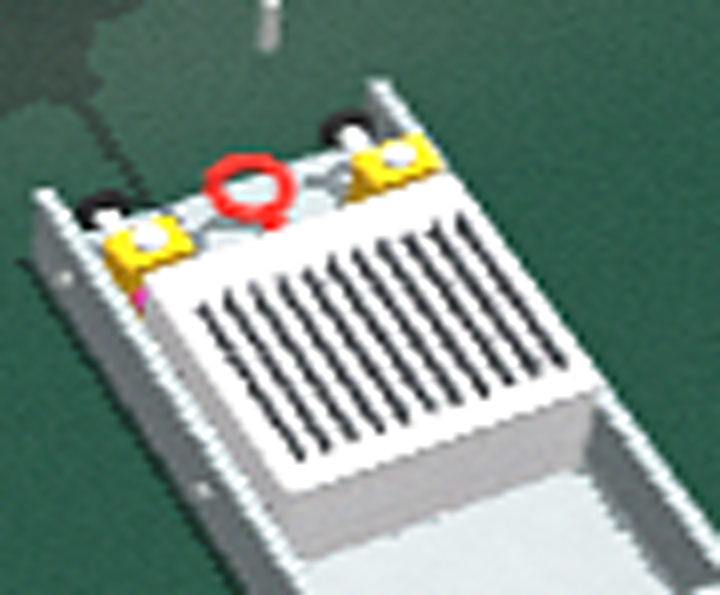

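Run:
```python
from h import *
yaw=np.radians(12.4);u=np.array([np.cos(yaw),np.sin(yaw)]);g=np.array([.4497,-.2854])+.010*u
env.movep([*g,.15],quat(yaw)); env.movel([*g,.075],vel=.15)
env.sleep(.2)
wshot('w9')
r=env.movel([*g,.038],vel=.03,f_stop=5);print(r,env.current_tcp_pos(),env.current_contact_force(),env.current_time())
wshot('w10')
```

```text
True [ 0.45923605 -0.28315922  0.03832603] [0.71201989 0.66796178 5.53716439] 29.1083
```

View pics/w10.png

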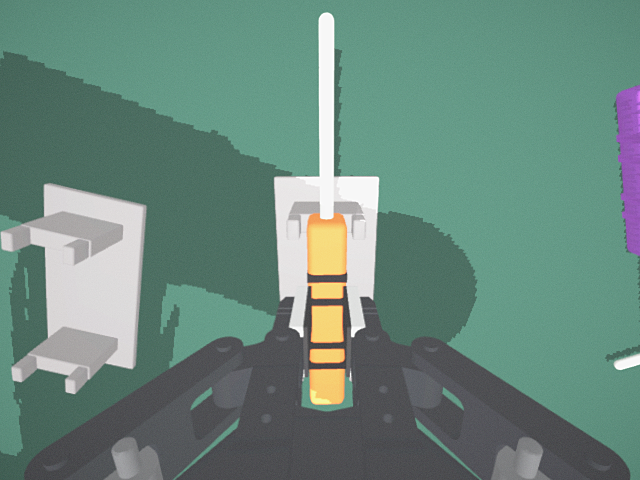

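Run:
```python
from h import *
env.move_gripper(1.0); p=env.current_tcp_pos(); print(env.current_opening())
env.sleep(.2); print(env.movel([p[0],p[1],.13],vel=.08,f_stop=8))
env.movep([.44,-.285,.2],quat(np.radians(12.1))); env.sleep(.3); c=wshot('w11');shot('scene','s11');shot('top','t11');print(env.current_time())
hsv=cv2.cvtColor(c['frame'],cv2.COLOR_RGB2HSV); m=cv2.inRange(hsv,(8,90,120),(24,255,255)); n=np.zeros_like(m);n[145:265,310:350]=m[145:265,310:350]
ys,xs=np.nonzero(n);P=np.array([atz(c,(x,y),.057)[:2] for x,y in zip(xs,ys)]); print(cv2.minAreaRect((P*1000).astype(np.float32)))
print(dep(c,(330,205)),dep(c,(329,170)),dep(c,(329,245)))
```

```text
0.9971981963809917
False
32.1917
((449.8883056640625, -285.19647216796875), (99.5385971069336, 18.10928726196289), 12.434882164001465)
[ 0.45177435 -0.28539044  0.0563805 ] [ 0.48254566 -0.27777211  0.05761777] [ 0.41383474 -0.29269546  0.05626785]
```

View pics/w11.png

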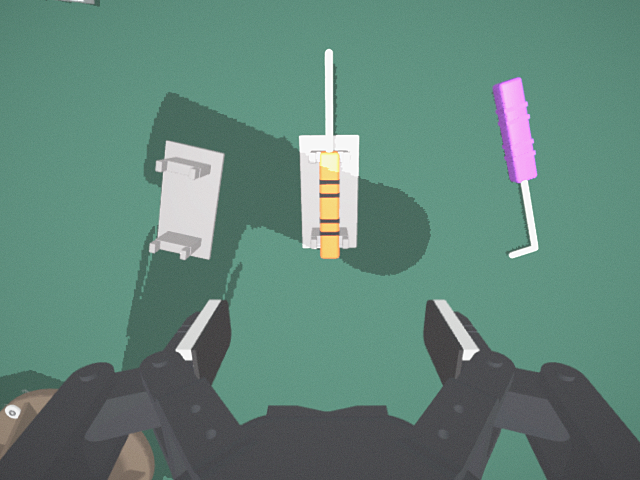

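View pics/s11.png

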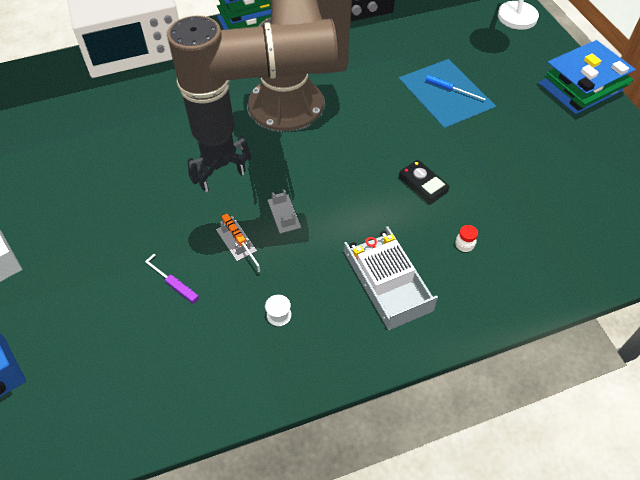

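Run:
```python
from h import *
print(env.hand_in(),env.current_time())
```

```text
the job is handed in; nothing more can be done
the job is handed in; nothing more can be done
```

The module is drawn forward onto the yellow stop's buffers and the orange hook puller is back in its rest. I handed the job in after about 32 s on the robot's clock, well under the 69 s limit.

- **Pull:** I hooked the red eye and dragged the module forward about 62 mm. The steady pull read about 2–3 N, and the highest reading I logged was 6.2 N, though I did not log force continuously.
- **Home:** At the buffers I held a steady pull of about 6 N for more than 1 s, and the TCP moved less than 0.05 mm. Scene-camera pictures taken before and after unhooking show the module in the same place.
- **Hook returned:** In the last wrist picture the puller lies level in its rest. It sits within about 1 mm and 0.1° of where I first measured it.
- **Bystanders:** In the last scene picture the meter, jar and spool look unmoved. I checked this by eye and did not re-measure them.
- **Disagreements:** The networks' detections were off by about 10 mm in places, so I used colour and edge measurements from the pictures instead. No check failed.

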